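# Make up two takeaway orders

### The arm

A 7-joint arm with a two-finger parallel gripper is mounted at the origin on the work surface. World frame = base frame: x ahead of the robot, y to its left, z up, the work surface at z = 0. Lengths are in m, angles in rad, forces in N, time in s.
With the tool pointing down it reaches from about 0.425 to 0.875 m from the base axis. Payload 4.7 kg.
Tool frame: the origin (TCP) lies midway between the tips of the shut fingers; the grasp point (between the pads) lies 19 mm behind it; z points along the fingers, y is the line along which they close (so a half turn about z gives the same grasp; the last joint's range is limited). The gripper opens to 87 mm and grips with 3 to 60 N. Pads are 19 mm wide; open, the fingers measure 117 mm over their backs; the gripper's body (75 mm by 190 mm) begins 51 mm behind the grasp point.
Start: joints at [-1.264, 0.321, -0.07, 1.45, 0.023, 1.371, -0.057], TCP at [0.188, 0.622, 0.223] pointing down, gripper open.
Joint ranges: [-2.86, 2.86], [-0.3, 2.09], [-1.38, 1.24], [0.06, 2.45], [-1.56, 4.7], [0.09, 2.05], [-2.69, 2.69]. Speed limits (rad/s): [2.57, 2.57, 3.14, 3.14, 3.14, 3.14, 3.14].

### API

Orientations are given as a rotation vector (axis times angle).
In Python, from bench import ctrl gives the robot as it stands. The module is installed in compiled form; this text tells all that it offers.
- The arm moves only by the shell command python3 -m handwheel 'ROWS' [FORCE]. ROWS is JSON, a list of rows, each a list of 7 numbers: the finger opening in m, from 0 to 0.087, then the shift along the tool's x, y, z in m, then the turn, a rotation vector about the tool's x, y, z in degrees. A call has 1 to 12 rows; each row shifts and turns the commanded pose from where the row before left it, along the tool's axes as they then stand; what a row does not reach is not made up. A row lasts 1/8 s, in which the tool goes at most 62.5 mm and 10.7 degrees, less where a joint would pass 70% of its speed; a pose out of reach is approached as far as the arm can. A call is refused whole if a number of a shift passes 0.0625 or a number of a turn 10.7, either way. A call with a gripper value outside its range is refused whole. The fingers move at their own pace and stop on an object; FORCE is the grip in N (left out, the last holds). Time passes only in rows, so rows that do not move let the fingers close. It gives the time, the measured TCP pose, the force, the opening and the grip force at its end, in the units of the state.
- ctrl.get_state(): the state, without advancing time (a new reading comes with each control period).
- ctrl.get_image(name): name is "scene" or "top"; returns (picture, depth): 400x640x3 uint8, blue, green, red; 400x640 float32, m along the optical axis (not along the pixel's ray), 0 where there is no reading.
- ctrl.camera_info(name): a dict with "intrinsics" (3x3 intrinsics, pixels), "R" (3x3) and "t" (3): a world point X has camera coordinates R X + t. Camera axes: x right, y down, z forward; pixel columns grow to the right and rows downward; lengths in m; the calibration is good to about 2 mm. A picture is of the moment at which its call begins. camera_info takes no time and is no camera call.
- ctrl.close_job(): hands the job in; it is judged then, once.
The state is a dict: "time": time; "joint_positions": joint angles; "qd": joint speeds; "joint_torque": joint torques, N m; "position": TCP position; "tool_rot": TCP orientation; "ft_force": force on the tool from outside, world axes, zero at the start; "torque": the same for the moment, N m; "grip_width": opening from 0.0 (shut) to 1.0 (fully open); "grip_force": force on a finger pad.
Only numpy, scipy, OpenCV 4.12 (cv2) and the standard library are available. Lean on these libraries where they do the work, as an engineer would, in place of code of your own. Each camera call takes 0.05 s, during which the arm holds its last target. There are 200 camera calls.

### The job

Make up the two takeaway orders: the red-lidded chilli pot, the green-lidded pickle tub and the brown soy bottle go on the blue tray, and the yellow-lidded mustard pot and the small cardboard box go on the orange tray, each standing flat and upright in a compartment of its own (any one of that tray). Do not tip any of them over on the way, and leave the blue-lidded pot and the pepper shaker where they stand.

Things in the scene. Friction and masses are not known exactly. Their poses are not given: they have to be found in the camera images.
- blue_tray: long blue order tray with three compartments, fixed to the work surface; outside 262 mm long (its y axis) by 95 mm (its x axis), walls and partitions 4 mm thick, their tops 16 mm above the work surface, floor 4 mm thick; three equal compartments in a row along y, each 82 mm (y) by 87 mm (x) inside, centres at y = -86, 0 and +86 mm, x = 0; origin at the centre of its underside, z up
- orange_tray: shorter orange order tray with two compartments, fixed to the work surface; outside 176 mm long (its y axis) by 95 mm (its x axis), walls and partitions 4 mm thick, their tops 16 mm above the work surface, floor 4 mm thick; two equal compartments in a row along y, each 82 mm (y) by 87 mm (x) inside, centres at y = -43 and +43 mm, x = 0; origin at the centre of its underside, z up
- chilli_pot: small closed white sauce pot with a red lid, round, 46 mm tall: body 53 mm across at the foot, 57 mm under the lid; lid 61 mm across, its rim from 38 to 46 mm up; origin at the centre of its underside, z up; stands upright on the work surface; about 0.06 to 0.11 kg (chilli sauce)
- mustard_pot: small closed white sauce pot with a yellow lid, round, 46 mm tall: body 53 mm across at the foot, 57 mm under the lid; lid 61 mm across, its rim from 38 to 46 mm up; origin at the centre of its underside, z up; stands upright on the work surface; about 0.06 to 0.11 kg (mustard)
- pickle_tub: closed white pickle tub with a green lid, round, 60 mm tall: body 53 mm across at the foot, 57 mm under the lid; lid 61 mm across, its rim from 52 to 60 mm up; origin at the centre of its underside, z up; stands upright on the work surface; about 0.09 to 0.16 kg
- soy_bottle: squat dark brown soy bottle with a white cap, round, 68 mm tall: straight body 44 mm across up to 44 mm, then a shoulder and a cap 24 mm across from 54 to 68 mm up; origin at the centre of its underside, z up; stands upright on the work surface; about 0.06 to 0.11 kg
- sweet_box: small closed brown cardboard box with a white paper band over it, 46 mm (its x axis) by 62 mm (its y axis) by 44 mm tall; origin at the centre of its underside, z up; stands upright on the work surface; about 0.06 to 0.11 kg
- mayo_pot: small closed white sauce pot with a blue lid, round, 46 mm tall: body 53 mm across at the foot, 57 mm under the lid; lid 61 mm across, its rim from 38 to 46 mm up; origin at the centre of its underside, z up; stands upright on the work surface; about 0.06 to 0.11 kg (mayonnaise; stays in the stock)
- pepper_shaker: round pepper shaker, clear body 40 mm across with a dark metal top, 68 mm tall; origin at the centre of its underside, z up; about 0.1 kg (stays in the stock)
There are look-alikes about, which are no part of the job. Leave any pink look-alike of the mustard_pot alone.

How it is judged:
At the end, for the whole second after the job is handed in: Chilli pot, pickle tub and soy bottle in the blue tray, mustard pot and cardboard box in the orange tray, each within its walls, its underside within 5 mm of the tray floor, upright within 0.1 rad, at rest; blue-lidded pot and pepper shaker within 20 mm of where they started (x of chilli_pot in the frame of blue_tray between -0.04 and 0.04 m and y of chilli_pot in the frame of blue_tray between -0.12 and 0.12 m and z of chilli_pot in the frame of blue_tray between 0.001 and 0.009 m and angle between each of chilli_pot, pickle_tub, soy_bottle, mustard_pot, sweet_box's own z axis and vertical below 0.1 rad and linear speed of each of chilli_pot, pickle_tub, soy_bottle, mustard_pot, sweet_box below 0.02 m/s and x of pickle_tub in the frame of blue_tray between -0.04 and 0.04 m and y of pickle_tub in the frame of blue_tray between -0.12 and 0.12 m and z of pickle_tub in the frame of blue_tray between 0.001 and 0.009 m and x of soy_bottle in the frame of blue_tray between -0.04 and 0.04 m and y of soy_bottle in the frame of blue_tray between -0.12 and 0.12 m and z of soy_bottle in the frame of blue_tray between 0.001 and 0.009 m and x of mustard_pot in the frame of orange_tray between -0.04 and 0.04 m and y of mustard_pot in the frame of orange_tray between -0.078 and 0.078 m and z of mustard_pot in the frame of orange_tray between 0.001 and 0.009 m and x of sweet_box in the frame of orange_tray between -0.04 and 0.04 m and y of sweet_box in the frame of orange_tray between -0.078 and 0.078 m and z of sweet_box in the frame of orange_tray between 0.001 and 0.009 m and distance of each of mayo_pot, pepper_shaker from where it was at the start of the episode below 0.02 m); the robot touches nothing.
It fails at once if an order item is tipped over (more than 0.7 rad from upright) (angle between any of chilli_pot, pickle_tub, soy_bottle, mustard_pot, sweet_box's own z axis and vertical above 0.7 rad).
It fails at once if the blue-lidded pot or the pepper shaker is moved by more than 20 mm or tipped (distance of any of mayo_pot, pepper_shaker from where it was at the start of the episode above 0.02 m or angle between any of mayo_pot, pepper_shaker's own z axis and vertical above 0.5 rad).
It also fails if it takes over 128 s, if anything falls off the work surface, if the arm or the gripper's body presses on something with over 40 N, if the wrist force passes 120 N, or if a joint passes its speed limit or range.

## Working session

There is one attempt and no reset: what is moved stays moved. The work goes in short steps, Python scripts to look and compute and a shell command to move; the robot and the scene stay as the last step left them, time stands still between calls to the robot, and variables do not carry over. Pictures are saved under pics/ and viewed, at most 14 in all, crops included, and the job is handed in when it is done.

```bash
mkdir -p pics; python3 - <<'E'
from bench import ctrl
import cv2,numpy as np
for n in("top","scene"):
    im,d=ctrl.get_image(n);cv2.imwrite(f"pics/{n}0.png",im);np.save(f"pics/{n}0.npy",d)
    c=ctrl.camera_info(n);print(n,c)
s=ctrl.get_state();print(s)
E
```

```text
top {'intrinsics': array([[486.14270948,   0.        , 324.56647438],
       [  0.        , 486.14270948, 202.95293714],
       [  0.        ,   0.        ,   1.        ]]), 'R': array([[ 1.18445454e-02, -9.99925205e-01,  3.04826137e-03],
       [-9.80309105e-01, -1.22130144e-02, -1.97091097e-01],
       [ 1.97113584e-01, -6.53783927e-04, -9.80380440e-01]]), 't': array([0.00445006, 0.50885541, 1.38375163])}
scene {'intrinsics': array([[468.82672892,   0.        , 316.85099391],
       [  0.        , 468.82672892, 197.62922902],
       [  0.        ,   0.        ,   1.        ]]), 'R': array([[-0.53868279,  0.84248326, -0.00654304],
       [ 0.58889966,  0.37096517, -0.71804041],
       [-0.60250978, -0.3906492 , -0.69597066]]), 't': array([ 0.28214902, -0.26183674,  1.69911452])}
{'time': 0.1, 'joint_positions': array([-1.26390866,  0.32176964, -0.07007513,  1.4515267 ,  0.02266087,
        1.37078976, -0.0569097 ]), 'qd': array([-7.49217351e-05, -7.78473013e-04,  1.96507136e-03, -4.08138906e-03,
        4.63331016e-04,  8.25569517e-04,  1.24886464e-03]), 'joint_torque': array([-1.22176771e-04, -4.92572737e+01, -4.05762065e-01, -3.13399279e+01,
       -6.40523597e-02,  3.95397039e-02,  9.09859136e-05]), 'position': array([0.18753891, 0.62185703, 0.22157054]), 'tool_rot': array([-4.58222606e-01, -3.10789733e+00,  2.67819171e-03]), 'ft_force': array([0.0089658 , 0.94292982, 0.14757536]), 'torque': array([-0.03670561, -0.01827999,  0.0275411 ]), 'grip_force': 0.0, 'grip_width': 0.9981967985239145}
```

View pics/top0.png

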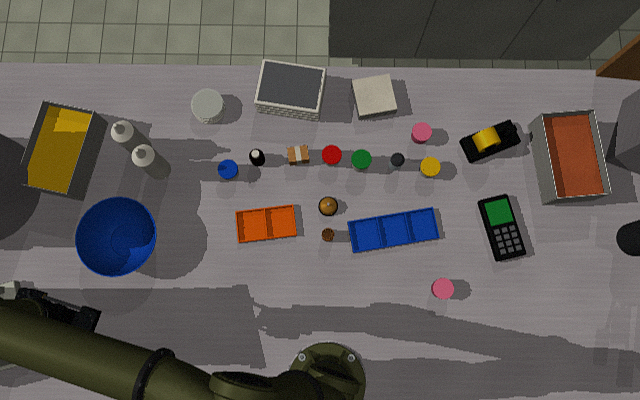

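View pics/scene0.png

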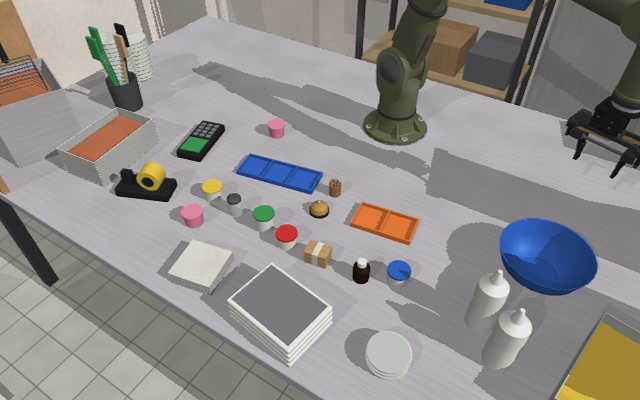

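Top view: orange tray (267,223), blue tray (395,229). The stock row is blue pot (228,170), soy (257,157), box (298,154), red (331,155), green (361,159), pepper (398,160), yellow (430,167). The pink pots at (421,132) and (443,289) stay put.

```bash
cat > h.py <<'E'
import cv2,numpy as np
from bench import ctrl
def cloud(n,d):
    c=ctrl.camera_info(n);K,R,t=c["intrinsics"],c["R"],c["t"]
    v,u=np.mgrid[:400,:640]
    P=np.stack([(u-K[0,2])/K[0,0]*d,(v-K[1,2])/K[1,1]*d,d],-1)
    return (P-t)@R
def plane(n,u,v,z):
    c=ctrl.camera_info(n);K,R,t=c["intrinsics"],c["R"],c["t"]
    o=-R.T@t; r=R.T@np.linalg.solve(K,[u,v,1.]); return o+r*(z-o[2])/r[2]
def pix(n,X):
    c=ctrl.camera_info(n);p=c["intrinsics"]@(c["R"]@np.array(X)+c["t"]);return p[:2]/p[2]
E
python3 - <<'E'
from h import *
im=cv2.imread("pics/top0.png");d=np.load("pics/top0.npy");W=cloud("top",d)
sc=cv2.imread("pics/scene0.png");Ws=cloud("scene",np.load("pics/scene0.npy"))
T=dict(mayo=(228,170,.046),soy=(257,157,.068),box=(298,154,.044),red=(331,155,.046),green=(361,159,.060),pepper=(398,160,.068),yellow=(430,167,.046),bun=(328,206,.04),cup=(328,235,.05),pink=(421,132,.046))
for k,(u,v,h) in T.items():
    X=plane("top",u,v,h);out=[]
    for w in(W,Ws):
        m=(np.hypot(w[...,0]-X[0],w[...,1]-X[1])<.045)&(w[...,2]>h-.009)&(w[...,2]<h+.02)
        q=w[m]
        if len(q)<5: out.append(None);continue
        (c,s,a)=cv2.minAreaRect(q[:,:2].astype(np.float32)*1000)
        out.append((np.round(c),np.round(s),round(a),round(np.percentile(q[:,2],90),3),len(q)))
    print(k,X[:2].round(3),*out)
hsv=cv2.cvtColor(im,cv2.COLOR_BGR2HSV)
for k,lo,hi,b in(("orange",(5,150,80),(18,255,255),(225,195,310,255)),("blue",(100,150,60),(125,255,255),(340,200,450,260))):
    m=cv2.inRange(hsv,lo,hi);z=np.zeros_like(m);z[b[1]:b[3],b[0]:b[2]]=1
    vs,us=np.nonzero((m>0)&(z>0)); p=np.array([plane("top",a,c,.014)[:2] for a,c in zip(us,vs)],np.float32)*1000
    print(k,cv2.minAreaRect(p), cv2.minAreaRect(p[:, :]) and len(p))
cv2.imwrite("pics/topc.png",cv2.resize(im[120:260,200:460],None,fx=3,fy=3,interpolation=cv2.INTER_CUBIC))
E
```

```text
mayo [0.607 0.301] (array([612., 303.]), array([59., 58.]), 5, np.float64(0.051), 320) (array([616., 303.]), array([59., 60.]), 87, np.float64(0.049), 399)
soy [0.642 0.213] (array([654., 219.]), array([22., 22.]), 49, np.float64(0.071), 55) (array([658., 219.]), array([22., 23.]), 78, np.float64(0.07), 74)
box [0.66  0.093] (array([664.,  94.]), array([48., 62.]), 9, np.float64(0.049), 317) (array([668.,  93.]), array([50., 63.]), 11, np.float64(0.046), 375)
red [ 0.658 -0.007] (array([661.,  -9.]), array([57., 58.]), 1, np.float64(0.051), 306) (array([666., -10.]), array([64., 57.]), 34, np.float64(0.048), 320)
green [ 0.642 -0.097] (array([644., -97.]), array([59., 60.]), 2, np.float64(0.065), 321) (array([648., -98.]), array([65., 56.]), 35, np.float64(0.062), 295)
pepper [ 0.638 -0.206] (array([ 644., -204.]), array([39., 39.]), 74, np.float64(0.07), 139) (array([ 650., -203.]), array([33., 38.]), 59, np.float64(0.069), 107)
yellow [ 0.624 -0.305] (array([ 629., -305.]), array([57., 63.]), 46, np.float64(0.051), 317) (array([ 632., -306.]), array([60., 59.]), 48, np.float64(0.049), 249)
bun [0.502 0.   ] (array([508.,  -0.]), array([35., 35.]), 10, np.float64(0.037), 72) (array([517.,   2.]), array([29., 27.]), 25, np.float64(0.036), 51)
cup [ 0.414 -0.   ] (array([419.,   2.]), array([34., 31.]), 16, np.float64(0.056), 24) (array([422.,   1.]), array([36., 30.]), 61, np.float64(0.054), 36)
pink [ 0.734 -0.281] (array([ 737., -283.]), array([59., 60.]), 3, np.float64(0.05), 302) (array([ 743., -284.]), array([61., 60.]), 72, np.float64(0.049), 283)
orange ((452.4747314453125, 187.55572509765625), (96.19717407226562, 177.50570678710938), 7.98979377746582) 1864Traceback (most recent call last):
  File "<stdin>", line 17, in <module>
  File "h.py", line 9, in plane
    c=ctrl.camera_info(n);K,R,t=c["intrinsics"],c["R"],c["t"]
ValueError: time passes only in moves, steps and waits
```

```bash
sed -i '1,2c import cv2,numpy as np,functools\nfrom bench import ctrl as _c\nclass ctrl:\n    get_image=_c.get_image; get_state=_c.get_state; camera_info=functools.lru_cache(None)(lambda n:_c.camera_info(n))' h.py
python3 - <<'E'
from h import *
for n,B in(("top",(225,195,310,255,340,200,450,260)),("scene",(340,195,425,250,230,145,330,200))):
    im=cv2.imread(f"pics/{n}0.png");W=cloud(n,np.load(f"pics/{n}0.npy"));hsv=cv2.cvtColor(im,cv2.COLOR_BGR2HSV)
    for k,lo,hi,b in(("orange",(5,150,80),(18,255,255),B[:4]),("blue",(100,150,60),(125,255,255),B[4:])):
        m=cv2.inRange(hsv,lo,hi);z=np.zeros_like(m);z[b[1]:b[3],b[0]:b[2]]=1
        vs,us=np.nonzero((m>0)&(z>0)); p=np.array([plane(n,a,c,.014)[:2] for a,c in zip(us,vs)],np.float32)*1000
        print(n,k,cv2.minAreaRect(p),len(p),"depth z",np.percentile(W[vs,us,2],[5,50,95]).round(4))
    # table z
    print("table z near row",np.median(W[...,2][(abs(W[...,0]-.57)<.02)&(abs(W[...,1])<.25)]))
    T=dict(mayo=(.613,.303,.046,90,130),soy=(.655,.219,.068,0,0),red=(.662,-.009,.046,0,5),green=(.645,-.097,.06,40,80),yellow=(.629,-.305,.046,22,32))
    for k,(x,y,h,a,b) in T.items():
        if k=="soy":continue
        u,v=pix(n,(x,y,h)).astype(int);s=16
        m=cv2.inRange(hsv[v-s:v+s,u-s:u+s],(a,110,60),(b,255,255));vs,us=np.nonzero(m)
        q=np.array([plane(n,c+u-s,r+v-s,h-.002)[:2] for c,r in zip(us,vs)],np.float32)*1000
        print("  ",k,np.round(cv2.minEnclosingCircle(q),0) if 0 else [np.round(i,0) for i in cv2.minAreaRect(q)],len(q))
im=cv2.imread("pics/top0.png")
cv2.imwrite("pics/topc.png",cv2.resize(im[120:260,200:460],None,fx=3,fy=3,interpolation=cv2.INTER_CUBIC))
E
```

```text
top orange ((452.4747314453125, 187.55572509765625), (96.19717407226562, 177.50570678710938), 7.98979377746582) 1864 depth z [-0.0008  0.0053  0.0177]
top blue ((438.2256774902344, -195.40765380859375), (94.88483428955078, 262.93365478515625), 10.426410675048828) 2748 depth z [-0.0005  0.0052  0.0174]
table z near row 0.0005482295617358143
   mayo [array([612., 304.]), array([59., 57.]), np.float64(3.0)] 308
   red [array([660.,  -9.]), array([60., 58.]), np.float64(1.0)] 297
   green [array([643., -97.]), array([56., 60.]), np.float64(1.0)] 308
   yellow [array([ 626., -305.]), array([59., 59.]), np.float64(63.0)] 313
scene orange ((461.048095703125, 187.0634765625), (107.32257080078125, 176.7150421142578), 8.00382137298584) 1705 depth z [0.0008 0.0048 0.0169]
scene blue ((447.70068359375, -193.25674438476562), (106.9517822265625, 265.8161926269531), 10.551953315734863) 1825 depth z [0.0003 0.0048 0.0163]
table z near row -0.00023815127231255353
   mayo [array([616., 303.]), array([63., 58.]), np.float64(24.0)] 391
   red [array([665.,  -8.]), array([63., 58.]), np.float64(48.0)] 315
   green [array([649., -97.]), array([63., 56.]), np.float64(36.0)] 274
   yellow [array([ 632., -306.]), array([65., 57.]), np.float64(41.0)] 243
```

View pics/topc.png

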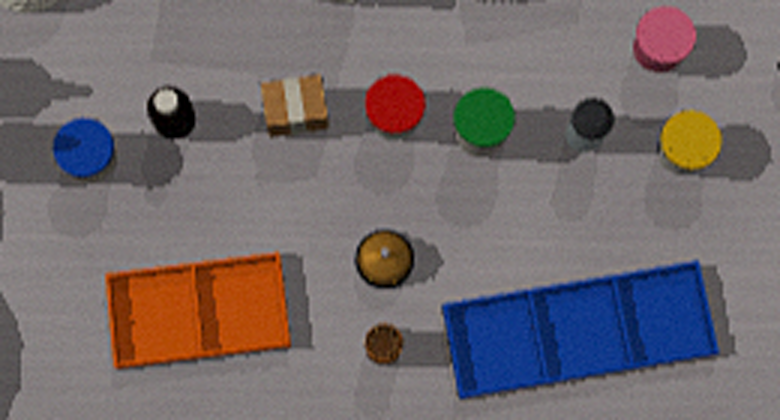

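Crop: the red, green, yellow and blue lids are all clear of each other. Both trays are empty and turned about 8–10°, as is the box, so a single tool yaw of 9.5° suits every item.

```bash
cat > d.py <<'E'
import sys,numpy as np
from bench import ctrl
from scipy.spatial.transform import Rotation as Q
P=dict(red=(.663,-.009),green=(.646,-.097),soy=(.656,.219),box=(.666,.094),yellow=(.629,-.305))
def comp(c,a,y): a=np.radians(a);return (c[0]-np.sin(a)*y,c[1]+np.cos(a)*y)
B,O=(.440,-.194),(.454,.1875)
for i,y in enumerate((-.086,0,.086)):P[f"b{i}"]=comp(B,10.4,y)
for i,y in enumerate((-.043,.043)):P[f"o{i}"]=comp(O,8,y)
s=ctrl.get_state();R=Q.from_rotvec(s["tool_rot"]);p=s["position"]
a=np.radians(9.5);y=np.array([np.cos(a),np.sin(a),0]);z=np.array([0,0,-1.]);x=np.cross(y,z)
D=Q.from_matrix(np.c_[x,y,z])
print("t",s["time"],"pos",p.round(4),"turn(deg)",np.degrees((R.inv()*D).as_rotvec()).round(1),"grip",round(s["grip_width"]*87,1),round(s["grip_force"],1),"j",s["joint_positions"].round(2))
for k in sys.argv[1:]:
    n,_,h=k.partition("@");t=np.array([*P[n],float(h) if h else p[2]])
    print(k,t.round(3),"shift if turned (mm)",(D.inv().apply(t-p)*1000).round(1),"as is",(R.inv().apply(t-p)*1000).round(1))
E
python3 d.py red
```

```text
t 0.1 pos [0.1875 0.6219 0.2216] turn(deg) [-0.1  0.1 63.7] grip 86.8 0.0 j [-1.26  0.32 -0.07  1.45  0.02  1.37 -0.06]
red [ 0.663 -0.009  0.222] shift if turned (mm) [-700.7  364.8    0. ] as is [-637.3 -466.8    0.9]
```

```bash
python3 -m handwheel '[[0.087,0,0,0,0,0,8],[0.087,0,0,0,0,0,10],[0.087,0,0,0,0,0,10],[0.087,0,0,0,0,0,10],[0.087,0,0,0,0,0,10],[0.087,0,0,0,0,0,10],[0.087,0,0,0,0,0,5.7],[0.087,0,0,0,0,0,0]]' 20; python3 -m handwheel '[[0.087,-0.03,0.015,0,0,0,0],[0.087,-0.05,0.026,0,0,0,0],[0.087,-0.05,0.026,0,0,0,0],[0.087,-0.05,0.026,0,0,0,0],[0.087,-0.05,0.026,0,0,0,0],[0.087,-0.05,0.026,0,0,0,0],[0.087,-0.05,0.026,0,0,0,0],[0.087,-0.05,0.026,0,0,0,0],[0.087,-0.05,0.026,0,0,0,0],[0.087,-0.05,0.026,0,0,0,0],[0.087,-0.03,0.015,0,0,0,0],[0.087,0,0,0,0,0,0]]'; python3 d.py red
```

```text
time: 1.1
position: [0.1875, 0.6221, 0.222]
tool_rot: [2.028, 2.399, -0.001]
ft_force: [-0.4, -0.2, 0.7]
grip_width: 1.003
grip_force: 0.0
time: 2.6
position: [0.5338, 0.1594, 0.2225]
tool_rot: [2.034, 2.393, -0.001]
ft_force: [0.6, -0.3, -0.4]
grip_width: 0.996
grip_force: 0.0
t 2.6 pos [0.5338 0.1594 0.2225] turn(deg) [ 0.   0.1 -0.2] grip 86.7 0.0 j [-0.79  0.13  0.5   1.7  -0.06  1.33 -0.12]
red [ 0.663 -0.009  0.223] shift if turned (mm) [-187.4   99.7    0. ] as is [-187.   100.4    0.3]
```

```bash
python3 -m handwheel '[[0.087,-0.03,0.016,0,0,0,0],[0.087,-0.05,0.027,0,0,0,0],[0.087,-0.05,0.027,0,0,0,0],[0.087,-0.037,0.02,0,0,0,0],[0.087,-0.02,0.01,0.03,0,0,0],[0.087,0,0,0.05,0,0,0],[0.087,0,0,0.05,0,0,0],[0.087,0,0,0.02,0,0,0],[0.087,0,0,0,0,0,0]]'; python3 d.py red@0.022
python3 - <<'E'
from h import *
for n in("top","scene"):
    im,d=ctrl.get_image(n);cv2.imwrite(f"pics/{n}1.png",im)
    u,v=pix(n,(.663,-.009,.046)).astype(int);c=im[v-60:v+60,u-60:u+60];
    globals()[n]=cv2.resize(c,None,fx=3.3,fy=3.3,interpolation=cv2.INTER_CUBIC)
cv2.imwrite("pics/c1.png",np.hstack([top,scene]))
E
```

```text
time: 3.72
position: [0.6611, -0.0037, 0.0715]
tool_rot: [-2.026, -2.399, 0.002]
ft_force: [-0.2, 0.7, 0.3]
grip_width: 1.002
grip_force: 0.0
t 3.725 pos [ 0.6611 -0.0037  0.0715] turn(deg) [-0.1 -0.   0.1] grip 87.2 0.0 j [-0.46  0.5   0.57  1.61 -0.29  1.12  0.34]
red@0.022 [ 0.663 -0.009  0.022] shift if turned (mm) [-5.6  1.  49.5] as is [-5.6  1.1 49.5]
```

View pics/c1.png

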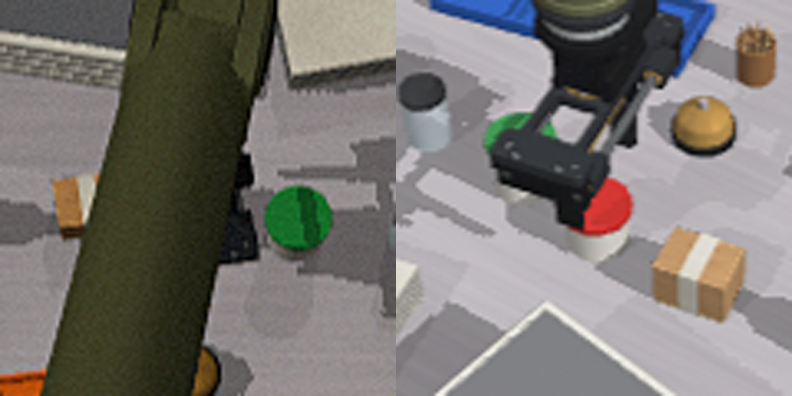

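The scene crop shows the fingers straddling the red lid (about 605,205), with green and the box clear. I'll descend and grip.

```bash
python3 -m handwheel '[[0.087,-0.005,0.001,0.02,0,0,0],[0.087,0,0,0.02,0,0,0],[0.087,0,0,0.009,0,0,0],[0.087,0,0,0,0,0,0],[0.055,0,0,0,0,0,0],[0.055,0,0,0,0,0,0],[0.055,0,0,0,0,0,0],[0.055,0,0,0,0,0,0],[0.055,0,0,0,0,0,0],[0.055,0,0,0,0,0,0]]' 20; python3 d.py b0@.13 b1@.13 b2@.13
```

```text
time: 5.08
position: [0.6639, -0.0096, 0.024]
tool_rot: [2.029, 2.398, 0.001]
ft_force: [-1.2, 0.8, 3.6]
grip_width: 0.687
grip_force: 20.0
t 5.075 pos [ 0.6639 -0.0096  0.024 ] turn(deg) [ 0. -0.  0.] grip 59.8 20.0 j [-0.44  0.55  0.55  1.63 -0.32  1.05  0.37]
b0@.13 [ 0.456 -0.279  0.13 ] shift if turned (mm) [-231.  -249.9 -106. ] as is [-230.8 -250.  -106.1]
b1@.13 [ 0.44  -0.194  0.13 ] shift if turned (mm) [-145.  -251.3 -106. ] as is [-144.8 -251.3 -106.1]
b2@.13 [ 0.424 -0.109  0.13 ] shift if turned (mm) [ -59.  -252.6 -106. ] as is [ -58.8 -252.6 -106.1]
```

```bash
python3 -m handwheel '[[0.055,0,0,-0.026,0,0,0],[0.055,0,0,-0.04,0,0,0],[0.055,0,0,-0.04,0,0,0],[0.055,-0.015,-0.025,0,0,0,0],[0.055,-0.025,-0.043,0,0,0,0],[0.055,-0.025,-0.043,0,0,0,0],[0.055,-0.025,-0.043,0,0,0,0],[0.055,-0.025,-0.043,0,0,0,0],[0.055,-0.02,-0.034,0,0,0,0],[0.055,-0.01,-0.020,0,0,0,0],[0.055,0,0,0,0,0,0],[0.055,0,0,0,0,0,0]]'; python3 d.py b1@.0295
```

```text
time: 6.58
position: [0.4416, -0.1929, 0.1297]
tool_rot: [2.027, 2.4, 0.001]
ft_force: [0.2, 0.5, -0.5]
grip_width: 0.686
grip_force: 20.0
t 6.575 pos [ 0.4416 -0.1929  0.1297] turn(deg) [0.1 0.  0.1] grip 59.7 20.0 j [-0.37  0.02  0.74  2.   -0.01  1.13  0.55]
b1@.0295 [ 0.44  -0.194  0.03 ] shift if turned (mm) [ -0.8  -1.7 100.2] as is [ -0.8  -1.8 100.2]
```

```bash
python3 -m handwheel '[[0.055,-0.001,-0.002,0.025,0,0,0],[0.055,0,0,0.035,0,0,0],[0.055,0,0,0.025,0,0,0],[0.055,0,0,0.01,0,0,0],[0.055,0,0,0.005,0,0,0],[0.055,0,0,0,0,0,0]]'; python3 d.py
```

```text
time: 7.32
position: [0.4391, -0.1953, 0.0299]
tool_rot: [2.028, 2.398, 0.0]
ft_force: [1.1, -0.4, -0.8]
grip_width: 0.684
grip_force: 20.0
t 7.325 pos [ 0.4391 -0.1953  0.0299] turn(deg) [0.  0.  0.1] grip 59.5 20.0 j [-0.32  0.19  0.74  2.09 -0.16  0.92  0.67]
```

```bash
python3 - <<'E'
from h import *
n="scene";im,d=ctrl.get_image(n)
u,v=pix(n,(.44,-.194,.046)).astype(int);c=im[v-60:v+60,u-80:u+80]
cv2.imwrite("pics/c2.png",cv2.resize(c,None,fx=4,fy=4,interpolation=cv2.INTER_CUBIC))
E
```

```text
(no output)
```

View pics/c2.png

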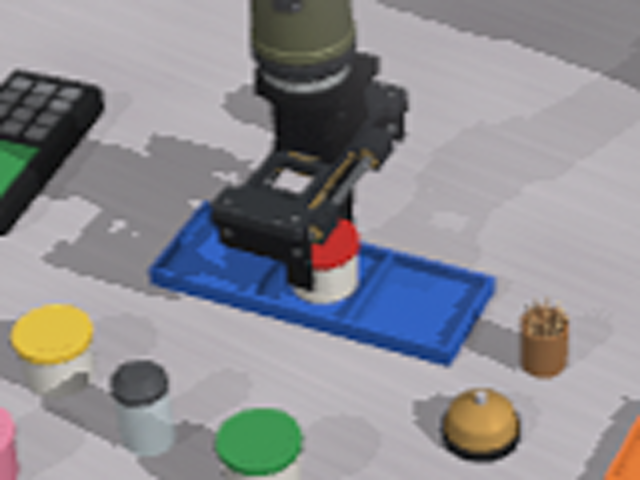

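The red pot sits inside the middle blue compartment (crop about 325,260). I'll release it and go to green.

```bash
python3 -m handwheel '[[0.055,0,0,0.001,0,0,0],[0.087,0,0,0,0,0,0],[0.087,0,0,0,0,0,0],[0.087,0,0,0,0,0,0],[0.087,0,0,-0.03,0,0,0],[0.087,0,0,-0.05,0,0,0],[0.087,0,0,-0.02,0,0,0],[0.087,0,0,0,0,0,0]]'; python3 d.py green@.10
```

```text
time: 8.38
position: [0.4398, -0.1957, 0.1301]
tool_rot: [2.027, 2.396, 0.004]
ft_force: [-0.1, 0.0, -0.3]
grip_width: 0.998
grip_force: 0.0
t 8.375 pos [ 0.4398 -0.1957  0.1301] turn(deg) [0.2 0.  0. ] grip 86.8 0.0 j [-0.38  0.01  0.76  2.   -0.01  1.13  0.55]
green@.10 [ 0.646 -0.097  0.1  ] shift if turned (mm) [ 63.3 219.7  30.1] as is [ 63.2 219.6  30.9]
```

```bash
python3 -m handwheel '[[0.087,0.006,0.02,0,0,0,0],[0.087,0.013,0.045,0,0,0,0],[0.087,0.013,0.045,0,0,0,0],[0.087,0.013,0.045,0,0,0,0],[0.087,0.012,0.043,0,0,0,0],[0.087,0.006,0.022,0.02,0,0,0],[0.087,0,0,0.03,0,0,0],[0.087,0,0,0.03,0,0,0],[0.087,0,0,0,0,0,0]]'; python3 d.py green@.037
```

```text
time: 9.5
position: [0.6417, -0.0965, 0.0442]
tool_rot: [-2.026, -2.393, 0.008]
ft_force: [0.2, -0.0, 0.1]
grip_width: 0.998
grip_force: 0.0
t 9.5 pos [ 0.6417 -0.0965  0.0442] turn(deg) [-0.5 -0.1  0. ] grip 86.8 0.0 j [-0.37  0.52  0.63  1.66 -0.34  1.08  0.52]
green@.037 [ 0.646 -0.097  0.037] shift if turned (mm) [-1.2  4.2  7.2] as is [-1.2  4.2  7.2]
```

```bash
python3 -m handwheel '[[0.087,-0.001,0.004,0.008,-0.4,0,0],[0.087,0,0,0,0,0,0],[0.055,0,0,0,0,0,0],[0.055,0,0,0,0,0,0],[0.055,0,0,0,0,0,0],[0.055,0,0,0,0,0,0],[0.055,0,0,0,0,0,0]]' 20; python3 d.py b0@.14
```

```text
time: 10.38
position: [0.6488, -0.0974, 0.0408]
tool_rot: [2.027, 2.395, 0.008]
ft_force: [-1.8, -0.4, 2.5]
grip_width: 0.686
grip_force: 20.0
t 10.375 pos [ 0.6488 -0.0974  0.0408] turn(deg) [ 0.4 -0.   0. ] grip 59.7 20.0 j [-0.37  0.53  0.62  1.65 -0.35  1.06  0.53]
b0@.14 [ 0.456 -0.279  0.14 ] shift if turned (mm) [-146.8 -220.6  -99.2] as is [-146.8 -219.9 -100.7]
```

```bash
python3 -m handwheel '[[0.055,0,0,-0.02,0,0,0],[0.055,0,0,-0.04,0,0,0],[0.055,0,0,-0.04,0.4,0,0],[0.055,-0.02,-0.03,0,0,0,0],[0.055,-0.03,-0.045,0,0,0,0],[0.055,-0.03,-0.045,0,0,0,0],[0.055,-0.03,-0.045,0,0,0,0],[0.055,-0.026,-0.039,0,0,0,0],[0.055,-0.011,-0.017,0,0,0,0],[0.055,0,0,0,0,0,0],[0.055,0,0,0,0,0,0]]'; python3 d.py b0@.046
```

```text
time: 11.75
position: [0.4567, -0.2772, 0.1408]
tool_rot: [2.026, 2.401, 0.002]
ft_force: [-0.0, -0.2, -1.5]
grip_width: 0.685
grip_force: 20.0
t 11.75 pos [ 0.4567 -0.2772  0.1408] turn(deg) [ 0.1 -0.   0.2] grip 59.6 20.0 j [-0.24  0.16  0.81  1.87 -0.13  1.16  0.78]
b0@.046 [ 0.456 -0.279  0.046] shift if turned (mm) [-1.2 -1.3 94.8] as is [-1.2 -1.5 94.8]
```

```bash
python3 -m handwheel '[[0.055,-0.001,-0.001,0.025,0,0,0],[0.055,0,0,0.035,0,0,0],[0.055,0,0,0.025,0,0,0],[0.055,0,0,0.010,0,0,0],[0.055,0,0,0,0,0,0],[0.055,0,0,0.001,0,0,0],[0.055,0,0,0,0,0,0]]'; python3 d.py
python3 - <<'E'
from h import *
n="scene";im,d=ctrl.get_image(n)
u,v=pix(n,(.456,-.28,.046)).astype(int);c=im[v-50:v+60,u-60:u+90]
cv2.imwrite("pics/c3.png",cv2.resize(c,None,fx=4,fy=4,interpolation=cv2.INTER_CUBIC))
E
```

```text
time: 12.62
position: [0.4547, -0.2798, 0.0449]
tool_rot: [2.028, 2.398, 0.001]
ft_force: [-1.1, -0.3, -0.4]
grip_width: 0.682
grip_force: 20.0
t 12.625 pos [ 0.4547 -0.2798  0.0449] turn(deg) [0.1 0.  0.1] grip 59.3 20.0 j [-0.18  0.3   0.78  1.96 -0.25  0.98  0.88]
```

View pics/c3.png

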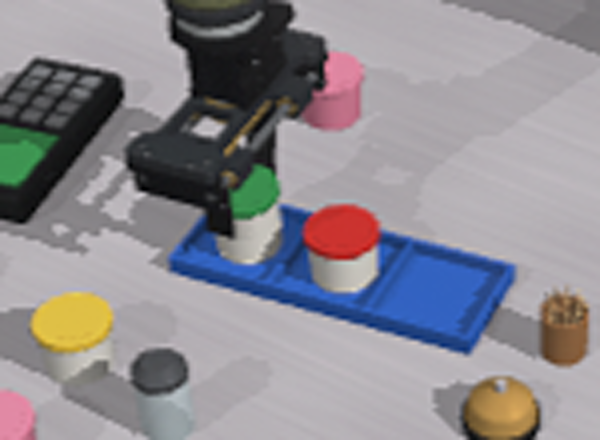

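Green stands in the end compartment and red stands flat in the middle one. I'll release green and go to yellow.

```bash
python3 -m handwheel '[[0.055,0,0,0.001,0,0,0],[0.087,0,0,0,0,0,0],[0.087,0,0,0,0,0,0],[0.087,0,0,0,0,0,0],[0.087,0,0,-0.03,0,0,0],[0.087,0,0,-0.05,0,0,0],[0.087,0,0,-0.01,0,0,0],[0.087,0,0,0,0,0,0]]'; python3 d.py yellow@.022
```

```text
time: 13.68
position: [0.4543, -0.2799, 0.1338]
tool_rot: [2.028, 2.398, 0.002]
ft_force: [-0.1, 0.1, -0.9]
grip_width: 0.999
grip_force: 0.0
t 13.675 pos [ 0.4543 -0.2799  0.1338] turn(deg) [ 0.1 -0.   0. ] grip 86.9 0.0 j [-0.25  0.17  0.82  1.88 -0.14  1.15  0.79]
yellow@.022 [ 0.629 -0.305  0.022] shift if turned (mm) [-53.6 168.2 111.8] as is [-53.7 168.  112.1]
```

```bash
python3 -m handwheel '[[0.087,-0.01,0.03,0,0,0,0],[0.087,-0.014,0.045,0,0,0,0],[0.087,-0.014,0.045,0,0,0,0],[0.087,-0.011,0.033,0.01,0,0,0],[0.087,-0.005,0.015,0.03,0,0,0],[0.087,0,0,0.03,0,0,0],[0.087,0,0,0,0,0,0],[0.087,0,0,0,0,0,0]]'; python3 d.py yellow@.022
```

```text
time: 14.68
position: [0.6282, -0.3058, 0.0635]
tool_rot: [-2.03, -2.397, 0.001]
ft_force: [1.6, -0.5, 0.8]
grip_width: 0.996
grip_force: 0.0
t 14.675 pos [ 0.6282 -0.3058  0.0635] turn(deg) [-0. -0. -0.] grip 86.7 0.0 j [-0.08  0.62  0.71  1.51 -0.43  1.17  0.87]
yellow@.022 [ 0.629 -0.305  0.022] shift if turned (mm) [ 0.7  0.9 41.5] as is [ 0.7  0.9 41.5]
```

```bash
python3 -m handwheel '[[0.087,0.001,0.001,0.02,0,0,0],[0.087,0,0,0.015,0,0,0],[0.087,0,0,0.006,0,0,0],[0.087,0,0,0,0,0,0],[0.055,0,0,0,0,0,0],[0.055,0,0,0,0,0,0],[0.055,0,0,0,0,0,0],[0.055,0,0,0,0,0,0],[0.055,0,0,0,0,0,0]]' 20; python3 d.py o0@.14 o1@.14
```

```text
time: 15.8
position: [0.6294, -0.3044, 0.0229]
tool_rot: [2.029, 2.398, 0.0]
ft_force: [-1.0, -0.9, 2.1]
grip_width: 0.686
grip_force: 20.0
t 15.8 pos [ 0.6294 -0.3044  0.0229] turn(deg) [0. 0. 0.] grip 59.7 20.0 j [-0.07  0.66  0.69  1.54 -0.45  1.1   0.88]
o0@.14 [0.46  0.145 0.14 ] shift if turned (mm) [ 471.2  -93.  -117.1] as is [ 471.2  -92.7 -117.1]
o1@.14 [0.448 0.23  0.14 ] shift if turned (mm) [ 557.1  -90.7 -117.1] as is [ 557.2  -90.4 -117.2]
```

```bash
python3 -m handwheel '[[0.055,0,0,-0.027,0,0,0],[0.055,0,0,-0.05,0,0,0],[0.055,0,0,-0.04,0,0,0],[0.055,0.03,-0.005,0,0,0,0],[0.055,0.05,-0.008,0,0,0,0],[0.055,0.05,-0.008,0,0,0,0],[0.055,0.05,-0.008,0,0,0,0],[0.055,0.05,-0.008,0,0,0,0],[0.055,0.05,-0.008,0,0,0,0],[0.055,0.05,-0.008,0,0,0,0],[0.055,0.05,-0.008,0,0,0,0]]';python3 -m handwheel '[[0.055,0.05,-0.008,0,0,0,0],[0.055,0.05,-0.008,0,0,0,0],[0.055,0.05,-0.008,0,0,0,0],[0.055,0.02,-0.003,0,0,0,0],[0.055,0,0,0,0,0,0],[0.055,0,0,0,0,0,0]]'; python3 d.py o1@.028
```

```text
time: 17.18
position: [0.5055, 0.0619, 0.1396]
tool_rot: [-2.029, -2.398, -0.001]
ft_force: [0.0, 0.7, -0.5]
grip_width: 0.686
grip_force: 20.0
time: 17.92
position: [0.4521, 0.2219, 0.1395]
tool_rot: [2.031, 2.396, -0.001]
ft_force: [-0.3, -1.8, -1.0]
grip_width: 0.689
grip_force: 20.0
t 17.925 pos [0.4521 0.2219 0.1395] turn(deg) [ 0.   0.  -0.1] grip 59.9 20.0 j [-1.01  0.07  0.52  1.93 -0.04  1.15 -0.31]
o1@.028 [0.448 0.23  0.028] shift if turned (mm) [  8.7  -2.7 111.5] as is [  8.8  -2.7 111.5]
```

```bash
python3 -m handwheel '[[0.055,0.009,-0.003,0.025,0,0,0],[0.055,0,0,0.04,0,0,0],[0.055,0,0,0.03,0,0,0],[0.055,0,0,0.012,0,0,0],[0.055,0,0,0.004,0,0,0],[0.055,0,0,0,0,0,0],[0.055,0,0,0,0,0,0]]'; python3 d.py o1@.028
python3 - <<'E'
from h import *
n="scene";im,d=ctrl.get_image(n)
u,v=pix(n,(.454,.19,.046)).astype(int);c=im[v-60:v+70,u-90:u+80]
cv2.imwrite("pics/c4.png",cv2.resize(c,None,fx=4,fy=4,interpolation=cv2.INTER_CUBIC))
E
```

```text
time: 18.8
position: [0.448, 0.2324, 0.0297]
tool_rot: [2.029, 2.398, 0.003]
ft_force: [0.4, 0.5, -0.9]
grip_width: 0.684
grip_force: 20.0
t 18.8 pos [0.448  0.2324 0.0297] turn(deg) [ 0.1 -0.1  0. ] grip 59.5 20.0 j [-0.99  0.22  0.5   2.03 -0.13  0.92 -0.25]
o1@.028 [0.448 0.23  0.028] shift if turned (mm) [-2.3 -0.4  1.7] as is [-2.3 -0.4  1.7]
```

View pics/c4.png

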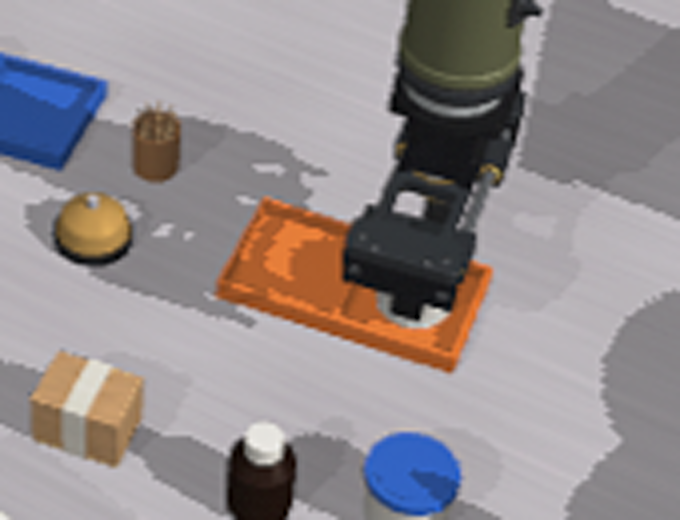

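The mustard pot is inside the left orange compartment. I'll release it and go to the box.

```bash
python3 -m handwheel '[[0.055,-0.002,0,0.0015,0,0,0],[0.055,0,0,0,0,0,0],[0.087,0,0,0,0,0,0],[0.087,0,0,0,0,0,0],[0.087,0,0,0,0,0,0],[0.087,0,0,-0.03,0,0,0],[0.087,0,0,-0.05,0,0,0],[0.087,0,0,-0.01,0,0,0],[0.087,0,0,0,0,0,0]]'; python3 d.py box@.016
```

```text
time: 19.98
position: [0.4478, 0.2303, 0.1176]
tool_rot: [-2.029, -2.398, -0.003]
ft_force: [-0.2, -0.4, -0.4]
grip_width: 0.999
grip_force: 0.0
t 19.975 pos [0.4478 0.2303 0.1176] turn(deg) [ 0.1 -0.1  0. ] grip 86.9 0.0 j [-1.02  0.09  0.52  1.96 -0.05  1.11 -0.31]
box@.016 [0.666 0.094 0.016] shift if turned (mm) [-170.4  192.8  101.6] as is [-170.7  192.5  101.6]
```

```bash
python3 -m handwheel '[[0.087,-0.02,0.023,0,0,0,0],[0.087,-0.04,0.045,0,0,0,0],[0.087,-0.04,0.045,0,0,0,0],[0.087,-0.04,0.045,0,0,0,0],[0.087,-0.02,0.024,0,0,0,0],[0.087,-0.01,0.01,0.02,0,0,0],[0.087,0,0,0.03,0,0,0],[0.087,0,0,0,0,0,0],[0.087,0,0,0,0,0,0]]'; python3 d.py box@.016
```

```text
time: 21.1
position: [0.6647, 0.0941, 0.0668]
tool_rot: [-2.029, -2.398, 0.001]
ft_force: [-0.4, -0.3, 0.1]
grip_width: 1.005
grip_force: 0.0
t 21.1 pos [0.6647 0.0941 0.0668] turn(deg) [-0.  0.  0.] grip 87.4 0.0 j [-0.63  0.53  0.6   1.58 -0.32  1.13  0.21]
box@.016 [0.666 0.094 0.016] shift if turned (mm) [-0.3  1.2 50.8] as is [-0.3  1.3 50.8]
```

```bash
python3 -m handwheel '[[0.087,0,0.001,0.02,0,0,0],[0.087,0,0,0.02,0,0,0],[0.087,0,0,0.011,0,0,0],[0.087,0,0,0,0,0,0],[0.04,0,0,0,0,0,0],[0.04,0,0,0,0,0,0],[0.04,0,0,0,0,0,0],[0.04,0,0,0,0,0,0],[0.04,0,0,0,0,0,0],[0.04,0,0,0,0,0,0]]' 20; python3 d.py o0@.14
```

```text
time: 22.35
position: [0.6659, 0.0943, 0.0162]
tool_rot: [-2.029, -2.398, -0.0]
ft_force: [-1.0, 0.3, 2.2]
grip_width: 0.523
grip_force: 20.0
t 22.35 pos [0.6659 0.0943 0.0162] turn(deg) [-0. -0.  0.] grip 45.5 20.0 j [-0.61  0.59  0.58  1.61 -0.36  1.05  0.24]
o0@.14 [0.46  0.145 0.14 ] shift if turned (mm) [  83.9 -194.7 -123.8] as is [  84.  -194.7 -123.8]
```

```bash
python3 -m handwheel '[[0.04,0,0,-0.024,0,0,0],[0.04,0,0,-0.05,0,0,0],[0.04,0,0,-0.05,0,0,0],[0.04,0.01,-0.023,0,0,0,0],[0.04,0.02,-0.045,0,0,0,0],[0.04,0.02,-0.045,0,0,0,0],[0.04,0.02,-0.045,0,0,0,0],[0.04,0.01,-0.027,0,0,0,0],[0.04,0.004,-0.01,0,0,0,0],[0.04,0,0,0,0,0,0],[0.04,0,0,0,0,0,0]]'; python3 d.py o0@.022
```

```text
time: 23.72
position: [0.461, 0.1443, 0.1403]
tool_rot: [2.03, 2.396, 0.001]
ft_force: [1.2, -0.8, -0.3]
grip_width: 0.526
grip_force: 20.0
t 23.725 pos [0.461  0.1443 0.1403] turn(deg) [ 0.1  0.  -0.1] grip 45.8 20.0 j [-0.96  0.01  0.61  1.98 -0.01  1.15 -0.18]
o0@.022 [0.46  0.145 0.022] shift if turned (mm) [  0.8  -0.9 118.3] as is [  0.9  -1.  118.3]
```

```bash
python3 -m handwheel '[[0.04,0.001,-0.001,0.025,0,0,0],[0.04,0,0,0.04,0,0,0],[0.04,0,0,0.035,0,0,0],[0.04,0,0,0.014,0,0,0],[0.04,0,0,0.004,0,0,0],[0.04,0,0,0,0,0,0],[0.04,0,0,0,0,0,0]]'; python3 d.py o0@.021
python3 - <<'E'
from h import *
n="scene";im,d=ctrl.get_image(n)
u,v=pix(n,(.454,.19,.046)).astype(int);c=im[v-60:v+70,u-90:u+80]
cv2.imwrite("pics/c5.png",cv2.resize(c,None,fx=4,fy=4,interpolation=cv2.INTER_CUBIC))
E
```

```text
time: 24.6
position: [0.4597, 0.1461, 0.0232]
tool_rot: [2.029, 2.398, 0.004]
ft_force: [-0.7, 0.5, 0.1]
grip_width: 0.524
grip_force: 20.0
t 24.6 pos [0.4597 0.1461 0.0232] turn(deg) [ 0.1 -0.1  0. ] grip 45.6 20.0 j [-0.93  0.19  0.61  2.09 -0.14  0.9  -0.07]
o0@.021 [0.46  0.145 0.021] shift if turned (mm) [-1.2  0.1  2.2] as is [-1.2  0.1  2.2]
```

View pics/c5.png

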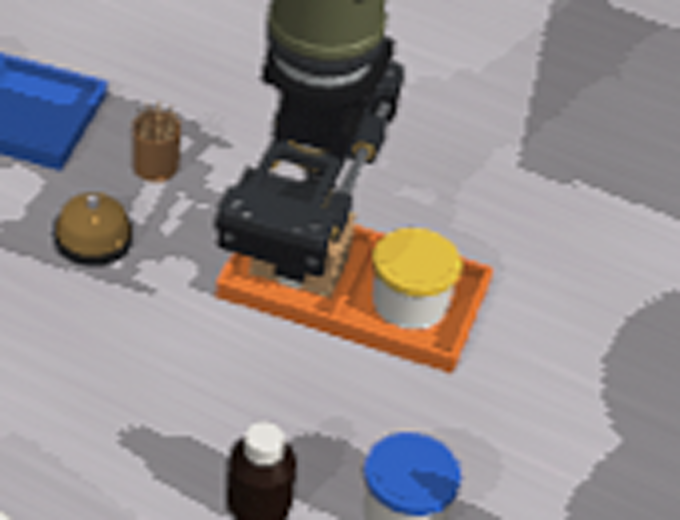

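The mustard pot is flat in its compartment and the box is in the other. I'll settle the box 2 mm lower, release it and go to the soy bottle.

```bash
python3 -m handwheel '[[0.04,-0.001,0,0.002,0,0,0],[0.04,0,0,0,0,0,0],[0.087,0,0,0,0,0,0],[0.087,0,0,0,0,0,0],[0.087,0,0,0,0,0,0],[0.087,0,0,0,0,0,0],[0.087,0,0,-0.03,0,0,0],[0.087,0,0,-0.05,0,0,0],[0.087,0,0,-0.03,0,0,0],[0.087,0,0,0,0,0,0]]'; python3 d.py soy@.015
```

```text
time: 25.9
position: [0.4605, 0.1455, 0.1325]
tool_rot: [2.028, 2.397, 0.009]
ft_force: [0.4, 0.1, 0.1]
grip_width: 1.003
grip_force: 0.0
t 25.9 pos [0.4605 0.1455 0.1325] turn(deg) [ 0.3 -0.1  0. ] grip 87.2 0.0 j [-0.97  0.02  0.62  1.99 -0.01  1.13 -0.18]
soy@.015 [0.656 0.219 0.015] shift if turned (mm) [ 40.3 204.9 117.5] as is [ 39.9 204.3 118.6]
```

```bash
python3 -m handwheel '[[0.087,0.005,0.022,0,0.3,0,0],[0.087,0.009,0.045,0,0,0,0],[0.087,0.009,0.045,0,0,0,0],[0.087,0.009,0.045,0,0,0,0],[0.087,0.006,0.035,0.01,0,0,0],[0.087,0.002,0.013,0.02,0,0,0],[0.087,0,0,0,0,0,0],[0.087,0,0,0,0,0,0]]'; python3 d.py soy@.015
```

```text
time: 26.9
position: [0.6535, 0.2174, 0.0986]
tool_rot: [-2.027, -2.395, 0.008]
ft_force: [-0.6, -0.1, -0.6]
grip_width: 1.001
grip_force: 0.0
t 26.9 pos [0.6535 0.2174 0.0986] turn(deg) [-0.4  0.  -0. ] grip 87.1 0.0 j [-0.8   0.54  0.61  1.5  -0.32  1.21  0.03]
soy@.015 [0.656 0.219 0.015] shift if turned (mm) [ 1.2  2.8 83.6] as is [ 1.2  3.3 83.5]
```

```bash
python3 -m handwheel '[[0.087,0.001,0.003,0.02,-0.3,0,0],[0.087,0,0,0.03,0,0,0],[0.087,0,0,0.024,0,0,0],[0.087,0,0,0.010,0,0,0],[0.087,0,0,0,0,0,0],[0.038,0,0,0,0,0,0],[0.038,0,0,0,0,0,0],[0.038,0,0,0,0,0,0],[0.038,0,0,0,0,0,0],[0.038,0,0,0,0,0,0],[0.038,0,0,0,0,0,0]]' 20; python3 d.py b2@.15
```

```text
time: 28.28
position: [0.6567, 0.2195, 0.0152]
tool_rot: [-2.029, -2.398, 0.0]
ft_force: [-1.1, -0.4, 0.6]
grip_width: 0.493
grip_force: 20.0
t 28.275 pos [0.6567 0.2195 0.0152] turn(deg) [-0. -0.  0.] grip 42.9 20.0 j [-0.77  0.63  0.57  1.56 -0.37  1.07  0.06]
b2@.15 [ 0.424 -0.109  0.15 ] shift if turned (mm) [-286.  -283.3 -134.8] as is [-285.9 -283.5 -134.8]
```

```bash
python3 -m handwheel '[[0.038,0,0,-0.025,0,0,0],[0.038,0,0,-0.05,0,0,0],[0.038,0,0,-0.04,0,0,0],[0.038,-0.02,-0.02,-0.02,0,0,0],[0.038,-0.035,-0.035,0,0,0,0],[0.038,-0.035,-0.035,0,0,0,0],[0.038,-0.035,-0.035,0,0,0,0],[0.038,-0.035,-0.035,0,0,0,0],[0.038,-0.035,-0.035,0,0,0,0],[0.038,-0.035,-0.035,0,0,0,0],[0.038,-0.03,-0.03,0,0,0,0],[0.038,-0.015,-0.015,0,0,0,0]]'; python3 -m handwheel '[[0.038,-0.01,-0.008,0,0,0,0],[0.038,0,0,0,0,0,0],[0.038,0,0,0,0,0,0]]'; python3 d.py b2@.021
```

```text
time: 29.78
position: [0.4299, -0.0989, 0.15]
tool_rot: [-2.032, -2.395, -0.002]
ft_force: [0.8, 1.2, -0.9]
grip_width: 0.497
grip_force: 20.0
time: 30.15
position: [0.4257, -0.1074, 0.1502]
tool_rot: [2.027, 2.399, -0.0]
ft_force: [0.6, 0.2, -0.3]
grip_width: 0.499
grip_force: 20.0
t 30.15 pos [ 0.4257 -0.1074  0.1502] turn(deg) [0.  0.  0.1] grip 43.4 20.0 j [-0.7  -0.16  0.83  2.07  0.13  1.19  0.24]
b2@.021 [ 0.424 -0.109  0.021] shift if turned (mm) [ -1.8  -1.5 129.2] as is [ -1.7  -1.5 129.2]
```

```bash
python3 -m handwheel '[[0.038,-0.002,-0.0015,0.025,0,0,0],[0.038,0,0,0.04,0,0,0],[0.038,0,0,0.04,0,0,0],[0.038,0,0,0.018,0,0,0],[0.038,0,0,0.006,0,0,0],[0.038,0,0,0,0,0,0],[0.038,0,0,0,0,0,0]]'; python3 d.py b2@.020
python3 - <<'E'
from h import *
n="scene";im,d=ctrl.get_image(n)
u,v=pix(n,(.43,-.15,.046)).astype(int);c=im[v-60:v+60,u-80:u+80]
cv2.imwrite("pics/c6.png",cv2.resize(c,None,fx=4,fy=4,interpolation=cv2.INTER_CUBIC))
E
```

```text
time: 31.02
position: [0.4248, -0.1105, 0.0219]
tool_rot: [2.028, 2.398, 0.002]
ft_force: [0.7, -0.3, -1.0]
grip_width: 0.501
grip_force: 20.0
t 31.025 pos [ 0.4248 -0.1105  0.0219] turn(deg) [0.1 0.  0.1] grip 43.6 20.0 j [-0.68  0.11  0.92  2.2  -0.11  0.88  0.47]
b2@.020 [ 0.424 -0.109  0.02 ] shift if turned (mm) [ 1.1 -0.1  1.9] as is [ 1.1 -0.1  1.9]
```

View pics/c6.png

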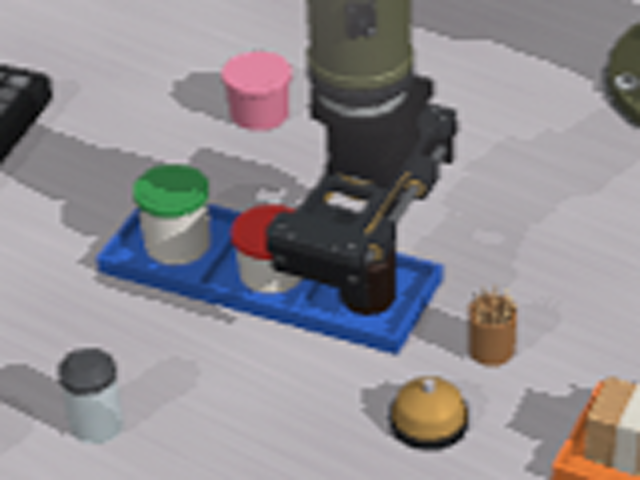

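The soy bottle is inside the last blue compartment, with red and green standing beside it. I'll release it, lift clear and check.

```bash
python3 -m handwheel '[[0.038,0.001,0,0.002,0,0,0],[0.038,0,0,0,0,0,0],[0.07,0,0,0,0,0,0],[0.07,0,0,0,0,0,0],[0.07,0,0,0,0,0,0],[0.07,0,0,-0.02,0,0,0],[0.07,0,0,-0.04,0,0,0],[0.07,0,0,-0.05,0,0,0],[0.087,0,0,-0.05,0,0,0],[0.087,0.03,0.03,-0.02,0,0,0],[0.087,0.05,0.03,0,0,0,0],[0.087,0,0,0,0,0,0]]'; python3 d.py
python3 - <<'E'
from h import *
ims=[]
for n in("top","scene"):
    im,d=ctrl.get_image(n);W=cloud(n,d);ims.append(im)
    for k,(x,y,h) in dict(mayo=(.614,.303,.046),pepper=(.647,-.204,.068),red=(.440,-.194,.05),green=(.456,-.279,.064),soy=(.424,-.109,.072),yellow=(.448,.230,.05),box=(.460,.145,.048)).items():
        m=(np.hypot(W[...,0]-x,W[...,1]-y)<.042)&(W[...,2]>h-.009)&(W[...,2]<h+.02);q=W[m]
        if len(q)>5: c,s,a=cv2.minAreaRect(q[:,:2].astype(np.float32)*1000);print(n,k,np.round(c),np.round(s),np.percentile(q[:,2],90).round(3))
t=ims[0][120:270,200:460];s=ims[1][130:300,170:430]
cv2.imwrite("pics/c7.png",np.vstack([cv2.resize(t,(520,270)),cv2.resize(s,(520,325))]))
E
```

```text
time: 32.58
position: [0.4704, -0.0163, 0.1991]
tool_rot: [2.02, 2.405, -0.0]
ft_force: [0.5, -0.1, -0.6]
grip_width: 0.998
grip_force: 0.0
t 32.575 pos [ 0.4704 -0.0163  0.1991] turn(deg) [0.  0.  0.5] grip 86.9 0.0 j [-0.84 -0.1   0.78  1.93  0.08  1.28  0.09]
top mayo [612. 303.] [59. 58.] 0.051
top pepper [ 644. -205.] [38. 37.] 0.07
top red [ 438. -193.] [57. 60.] 0.054
top green [ 451. -278.] [59. 58.] 0.069
top yellow [448. 228.] [59. 59.] 0.055
top box [458. 145.] [47. 62.] 0.053
scene mayo [617. 303.] [62. 58.] 0.049
scene pepper [ 651. -203.] [35. 36.] 0.069
scene red [ 443. -195.] [63. 60.] 0.052
scene green [ 455. -281.] [61. 58.] 0.066
scene soy [ 426. -111.] [27. 22.] 0.074
scene yellow [452. 227.] [62. 59.] 0.052
scene box [460. 143.] [54. 63.] 0.05
```

View pics/c7.png

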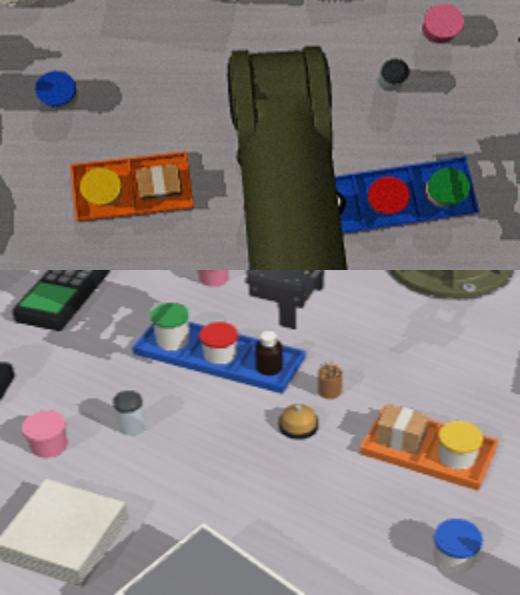

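All five items stand flat in their own compartments: blue tray at (215,345) and orange tray at (430,445) in the crop. The blue-lidded pot and the shaker have not moved, and the gripper is clear.

```bash
python3 -c "
from bench import ctrl
print(ctrl.close_job())"
```

```text
the job is handed in; nothing more can be done
None
```

I handed the job in at about 33 s: the chilli pot, pickle tub and soy bottle stand upright in the blue tray, the mustard pot and cardboard box stand upright in the orange tray, and the blue-lidded pot and pepper shaker are where they started; the final camera check showed this, but the hand-in returned no verdict.

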